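# Load the perm-rod carrier through the steriliser's one-way flap

### The job

Slide the perm-rod carrier nose first into the steriliser, through its sprung one-way flap, until the flap drops shut behind the rod box, then draw it back by its handle until it bears on the shut flap and hold a gentle tug of about 8 newtons for a second, to prove that the flap has caught it. Let go, leaving the box caught behind the shut flap; never force the carrier against the steriliser (15 newtons at the most), and leave the other things on the counter where they are.

Things in the scene. Friction and masses are not known exactly. Their poses are not given: they have to be found in the camera images.
- carrier: Loose perm-rod carrier, 0.2 to 0.45 kg, flat on the counter. Rod box 90 long (x) x 70 wide (y) x 34 high, grey with a clear top over pale rods. Origin: middle of the box's underside; +x to the nose (away from the handle), z up; nose at x = +45 mm, tail face at -45. From the tail a low tongue, 30 wide, 12 high, runs back to x = -190 and carries an upright handle.
- carrier_grip (a point): Where to grip the carrier's handle, an upright block 30 long (carrier x) x 16 thick (carrier y) standing from 12 to 80 mm above the counter. The point is on its centre line, 60 mm up, 175 mm behind the carrier's origin; axes as the carrier's. Grip it across its 16 mm thickness.
- steriliser: Fixed white steriliser: a tunnel without floor (the counter is the floor), clear roof; outside 230 deep, 126 wide, 102 high, inside 76 wide (3 mm to spare each side of the box). Origin on the counter under the middle of the mouth (front face), +x straight in, z up. The box goes in; its tongue passes under the shut flap and the handle stays outside.
- mouth (a point): Middle of the steriliser's mouth, 40 mm above its origin, same axes. Outside it two steel guide rails, 20 mm high, flare from 80 mm apart at the mouth to 104 mm apart 60 mm in front of it. Sliding on the counter the carrier drags with 1 to 4 N.
- flap (a joint): Steel flap 70 wide, 60 tall, 3 thick, hinged at its top edge 78 mm up, 8 to 28 mm inside the mouth: the setting differs each time, find it by feel. 0 rad: shut, lower edge 18 mm up; grows inwards (to 1.35), no outward swing. Resists with 2 to 8 N, rides on the box at about 0.75, drops once the tail is 41 mm past the hinge. 12 mm further the nose meets a rigid stop. Drawn back, it catches the tail.
- spray: Bystander: clear spray bottle with black cap, 56 mm wide, 170 mm tall; origin at its underside. Leave alone.
- jar: Bystander: glass jar of black combs, 60 mm wide, 165 mm tall, standing beside the steriliser's mouth; origin at its underside. Leave alone.
- bowl: Bystander: black bowl of loose perm rods, 140 mm wide, 40 mm high; origin at its underside. Leave alone.
- brush: Bystander: wooden brush lying flat; origin at its underside. Leave alone.
- comb: Bystander: black comb lying flat, 130 mm long; origin at its underside. Leave alone.
- tub: Bystander: white lidded tub, 72 mm wide, 60 mm high; origin at its underside. Leave alone.
- timer: Bystander: small white timer with a dial, 50 x 60 x 42 mm; origin at its underside. Leave alone.
There are look-alikes about, which are no part of the job. Leave any purple look-alike of the carrier alone.

How it is judged:
By the outcome, as a careful person would: the job done as asked, in the order asked, and still so for the second after the job is handed in, with the robot touching nothing.
It also fails if it takes over 64 s, if anything falls off the work surface, if the arm or the gripper's body presses on something with over 40 N, if the wrist force passes 120 N, or if a joint passes its speed limit or range.

### The arm

A 6-joint arm with a two-finger parallel gripper is mounted at the origin on the work surface. World frame = base frame: x ahead of the robot, y to its left, z up, the work surface at z = 0. Lengths are in m, angles in rad, forces in N, time in s.
With the tool pointing down it reaches from about 0.325 to 0.775 m from the base axis. Payload 9.3 kg.
Tool frame: the origin (TCP) lies at the very end of the fingers, on their centre line; the grasp point (between the pads) lies 19 mm behind it; z points along the fingers, y is the line along which they close (so a half turn about z gives the same grasp; the last joint's range is limited). The gripper opens to 85 mm and grips with 20 to 120 N. Pads are 22 mm wide; open, the fingers measure 114 mm over their backs; the gripper's body (76 mm by 85 mm) begins 54 mm behind the grasp point. The pads swing forward as they close: fully open they stand 13 mm farther back than shut.
Start: joints at [-1.361, 0.259, 0.021, 1.334, 0, 1.418], TCP at [0.195, -0.514, 0.231] pointing down, gripper open.
Joint ranges: [-3.04, 3.04], [-0.91, 1.82], [-1.04, 1.36], [-1.92, 1.95], [-1.52, 1.45], [-3.14, 3.14]. Speed limits (rad/s): [2.22, 2.22, 2.79, 3.14, 3.14, 3.14].

### API

Orientations are given as a 3x3 rotation matrix whose columns are the frame's x, y, z axes.
In Python, from bench import bot, monitor, optics gives the robot as it stands. Calls block until the motion is done:
- bot.goto(position, orientation): joint-space move of the TCP to a pose.
- bot.line_to(position, attitude=None, vel=0.15): straight line of the TCP; attitude=None keeps the orientation; vel is the mean speed in m/s.
- bot.set_joints(angles): joint-space move.
- bot.open_gripper() and bot.close_gripper(): open the fingers fully, or close them until they stop; the grip force is fixed at half the most.
- bot.pause(seconds).
- bot.inverse_kinematics(position, orientation): joint angles nearest the present ones, or None.
- monitor.get_obs(): the state.
- optics.read_camera(name): name is "scene" or "top" or "wrist"; returns the picture (420x560x3 uint8, red, green, blue); there is no depth.
- optics.camera_model(name): a dict with "intrinsics" (3x3 intrinsics, pixels), "R" (3x3) and "t" (3): a world point X has camera coordinates R X + t. Camera axes: x right, y down, z forward; pixel columns grow to the right and rows downward; lengths in m; the calibration is good to about 2 mm. A picture is of the moment at which its call begins: read the wrist's pose just before it. camera_model takes no time and is no camera call; for the wrist camera it gives the pose at the moment of the call.
A pose or a line that the arm cannot do raises bot.PlanningError and nothing moves.
- bot.finish_job(): hands the job in; it is judged then, once.
The state is a dict: "time_s": time; "qpos": joint angles; "qd": joint speeds; "tau": joint torques, N m; "eef_pos": TCP position; "tool_rot": TCP orientation; "force": force on the tool from outside, world axes, zero at the start; "torque": the same for the moment, N m; "finger_gap": finger opening in m; "finger_force": force on a finger pad.
Only numpy, scipy, OpenCV 4.12 (cv2) and the standard library are available. Lean on these libraries where they do the work, as an engineer would, in place of code of your own. Each camera call takes 0.05 s, during which the arm holds its last target. There are 200 camera calls.

## Working session

There is one attempt and no reset: what is moved stays moved. The work goes in short steps, each a Python script; the robot and the scene stay as the last script left them, time stands still between calls to the robot, and variables do not carry over. Pictures are saved under pics/ and viewed, at most 10 in all, crops included, and the job is handed in when it is done.

```bash
ls; mkdir -p pics
python3 - <<'E'
from bench import bot, monitor, optics
import cv2
for n in("top","scene"):
    im=optics.read_camera(n); cv2.imwrite(f"pics/{n}0.png",im[:,:,::-1])
    m=optics.camera_model(n); print(n,m)
o=monitor.get_obs();print(o["time_s"],o["tool_rot"],o["force"])
E
```

```text
pics
top {'intrinsics': array([[456.27986199,   0.        , 276.66966888],
       [  0.        , 456.27986199, 209.32627008],
       [  0.        ,   0.        ,   1.        ]]), 'R': array([[-8.06617467e-04, -9.99890739e-01,  1.47600702e-02],
       [-9.96234915e-01, -4.76074073e-04, -8.66935268e-02],
       [ 8.66910815e-02, -1.47744258e-02, -9.96125681e-01]]), 't': array([0.09879897, 0.51562269, 1.41898587])}
scene {'intrinsics': array([[445.70165865,   0.        , 279.13736871],
       [  0.        , 445.70165865, 203.82056769],
       [  0.        ,   0.        ,   1.        ]]), 'R': array([[ 0.61966453,  0.78477053, -0.01229135],
       [ 0.45595086, -0.37268304, -0.8082179 ],
       [-0.63884637,  0.49521971, -0.58875525]]), 't': array([-0.41296469, -0.13080784,  1.61024525])}
0.1 [[ 9.34912325e-01  3.54878714e-01 -2.08323535e-04]
 [ 3.54878698e-01 -9.34911574e-01  1.20771379e-03]
 [ 2.33827833e-04 -1.20303609e-03 -9.99999249e-01]] [ 0.1151114  -0.302221   -0.02987676]
```

View pics/top0.png

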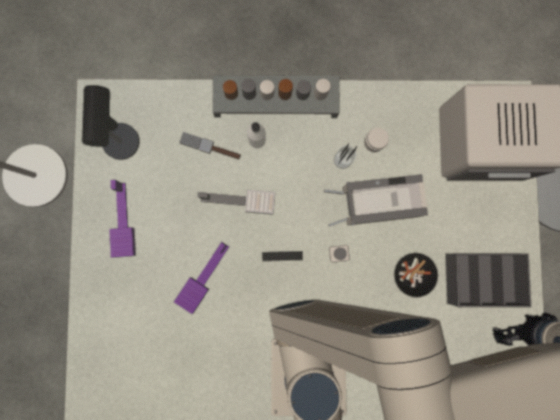

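View pics/scene0.png

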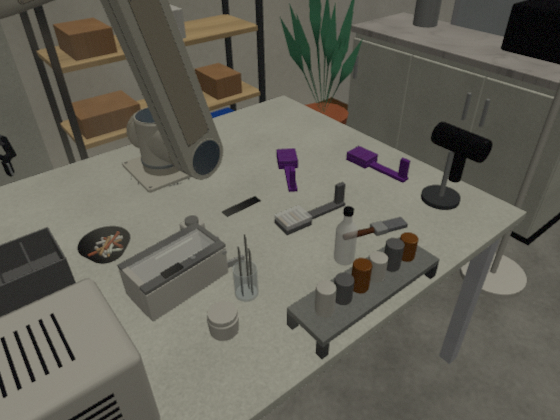

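Top view: the grey carrier has its box at about (260,202) and its handle at (203,196), nose towards the right. The steriliser is at about (387,199), with its mouth on the left and its rails at columns 325–348. The purple ones are decoys. I'll enlarge this area.

Run:
```python
import cv2
im=cv2.imread("pics/top0.png")
cv2.imwrite("pics/top0c.png",cv2.resize(im[130:240,190:440],None,fx=3.2,fy=3.2,interpolation=cv2.INTER_CUBIC))
```

```text
(no output)
```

View pics/top0c.png

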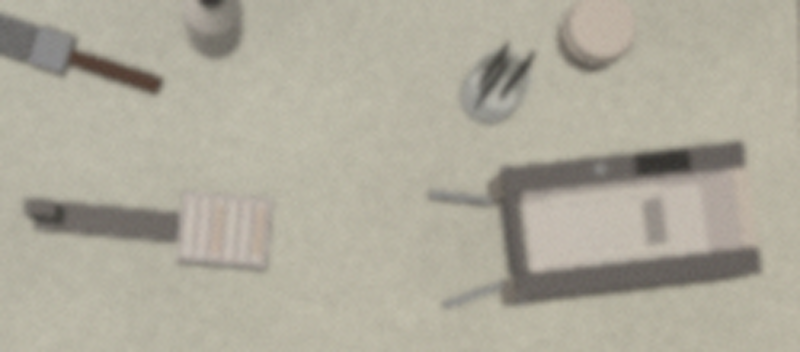

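Crop: box top corners are at about (183,192), (272,198), (266,270), (178,263). Steriliser roof corners are at (502,170), (743,143), (762,270), (507,303). Rail tips are at (430,194) and (445,304), and the handle top is at about (45,210).

```bash
cat > h.py <<'E'
import numpy as np
from bench import bot, monitor, optics
def ray(m,px,z):
    K,R,t=m["intrinsics"],m["R"],m["t"]
    px=np.atleast_2d(np.array(px,float))
    d=(np.linalg.inv(K)@np.c_[px,np.ones(len(px))].T).T@R
    c=-R.T@t
    return c+d*((z-c[2])/d[:,2])[:,None]
def down(yaw):  # tool x axis along heading yaw, z down
    c,s=np.cos(yaw),np.sin(yaw)
    return np.array([[c,s,0],[s,-c,0],[0,0,-1.]])
E
python3 - <<'E'
from h import *
np.set_printoptions(precision=4,suppress=True)
m=optics.camera_model("top")
f=lambda a,z:ray(m,[( (u+.5)/3.2-.5+190,(v+.5)/3.2-.5+130) for u,v in a],z)
b=f([(183,192),(272,198),(266,270),(178,263)],.034);print(b,b.mean(0))
h=f([(45,210)],.08);print(h)
d=(b[1]+b[2]-b[0]-b[3])[:2];print("caryaw",np.arctan2(d[1],d[0]),[np.linalg.norm(b[i]-b[i-1]) for i in range(4)])
d=b.mean(0)-h[0];print(np.arctan2(d[1],d[0]),np.linalg.norm(d[:2]))
s=f([(502,170),(743,143),(762,270),(507,303)],.102);print(s,[np.linalg.norm(s[i]-s[i-1]) for i in range(4)])
d=(s[1]+s[2]-s[0]-s[3])[:2];print("styaw",np.arctan2(d[1],d[0]),(s[0]+s[3])/2)
r=f([(430,194),(492,202),(445,304),(503,286)],.02);print(r,(r[0]+r[2])/2)
o=monitor.get_obs();w=optics.camera_model("wrist");C=-w["R"].T@w["t"]
print("cam in tool",o["tool_rot"].T@(C-o["eef_pos"]),o["tool_rot"].T@w["R"].T,w["intrinsics"])
E
```

```text
[[0.5765 0.1925 0.034 ]
 [0.5707 0.1052 0.034 ]
 [0.4998 0.1111 0.034 ]
 [0.5066 0.197  0.034 ]] [0.5384 0.1514 0.034 ]
[[0.5532 0.3206 0.08  ]]
caryaw -1.643763115273678 [np.float64(0.07002480806132828), np.float64(0.08749891410868481), np.float64(0.07111560998162081), np.float64(0.08622162976411622)]
-1.657944185538132 0.16981613277477134
[[ 0.5888 -0.11    0.102 ]
 [ 0.6147 -0.3379  0.102 ]
 [ 0.4947 -0.3524  0.102 ]
 [ 0.4638 -0.1129  0.102 ]] [np.float64(0.12494497804321274), np.float64(0.22944505236959195), np.float64(0.12086073467847058), np.float64(0.24148259380898138)]
styaw -1.4497590682487826 [ 0.5263 -0.1114  0.102 ]
[[ 0.5766 -0.0519  0.02  ]
 [ 0.5687 -0.1135  0.02  ]
 [ 0.4673 -0.0656  0.02  ]
 [ 0.4851 -0.1232  0.02  ]] [ 0.5219 -0.0587  0.02  ]
cam in tool [ 0.0767 -0.0007 -0.1432] [[ 0.0001 -0.9545 -0.2981]
 [ 1.      0.0001 -0.0001]
 [ 0.0001 -0.2981  0.9545]] [[302.8389   0.     275.4235]
 [  0.     302.8389 205.9598]
 [  0.       0.       1.    ]]
```

Run:
```python
from h import *
import cv2
np.set_printoptions(precision=4,suppress=True)
bot.goto([0.545,0.26,0.27],down(-1.65))
o=monitor.get_obs();m=optics.camera_model("wrist");im=optics.read_camera("wrist")
cv2.imwrite("pics/w1.png",im[:,:,::-1]);np.savez("w1.npz",**m)
print(o["time_s"],o["eef_pos"],o["qpos"],o["force"])
```

```text
3.0833 [0.5453 0.2594 0.2699] [ 0.3052  0.347   0.246   1.4699 -0.0001 -1.1851] [ 1.1594 -0.6791 -0.423 ]
```

View pics/w1.png

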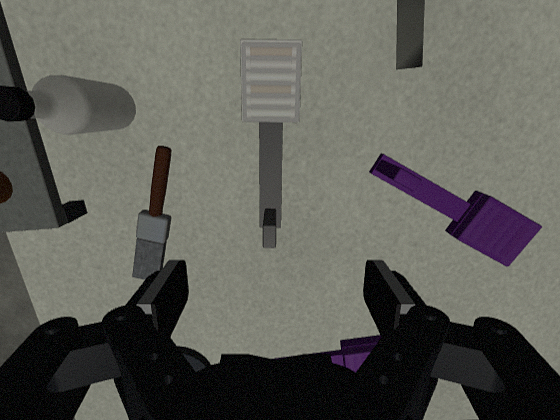

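The carrier is centred below. Its handle top face spans about (263–276, 222–247) and its box top spans about (241–301, 39–122). I'll compute the grip and grasp.

Run:
```python
from h import *
import cv2
np.set_printoptions(precision=4,suppress=True)
m=dict(np.load("w1.npz"))
b=ray(m,[(241,39),(301.5,40),(300,122),(240.5,121)],.034);print(b,[np.linalg.norm(b[i]-b[i-1]) for i in range(4)])
t=ray(m,[(263,222.5),(276,222.5),(276,247),(263,247)],.08);print(t,t.mean(0))
c=b.mean(0)[:2];h=t.mean(0)[:2];d=c-h;yaw=np.arctan2(d[1],d[0]);print(np.linalg.norm(d),yaw)
d=(b[0]+b[1]-b[2]-b[3]);print("box yaw",np.arctan2(d[1],d[0]))
g=c-.175*np.array([np.cos(yaw),np.sin(yaw)]);print("grip",g,h)
np.savez("grip.npz",g=(g+h)/2,yaw=yaw)
```

```text
[[0.5714 0.1039 0.034 ]
 [0.504  0.1103 0.034 ]
 [0.5106 0.1987 0.034 ]
 [0.5821 0.1918 0.034 ]] [np.float64(0.0884822783228338), np.float64(0.06776127080306728), np.float64(0.08859086300287539), np.float64(0.07179377370281258)]
[[0.5638 0.3069 0.08  ]
 [0.5486 0.3081 0.08  ]
 [0.5511 0.3394 0.08  ]
 [0.5667 0.3381 0.08  ]] [0.5575 0.3231 0.08  ]
0.17266749394074665 -1.660796765643116
box yaw -1.66893755666925
grip [0.5578 0.3255] [0.5575 0.3231]
```

Run:
```python
from h import *
import cv2
np.set_printoptions(precision=4,suppress=True)
bot.goto([0.521,-0.07,0.27],down(-1.45))
bot.pause(.2)
o=monitor.get_obs();m=optics.camera_model("wrist");im=optics.read_camera("wrist")
cv2.imwrite("pics/w2.png",cv2.resize(im[:,:,::-1],(800,600),interpolation=cv2.INTER_CUBIC));np.savez("w2.npz",**m)
print(o["time_s"],o["eef_pos"],o["force"])
```

```text
4.5833 [ 0.5213 -0.0691  0.2699] [-0.6911  0.5983 -0.3299]
```

View pics/w2.png

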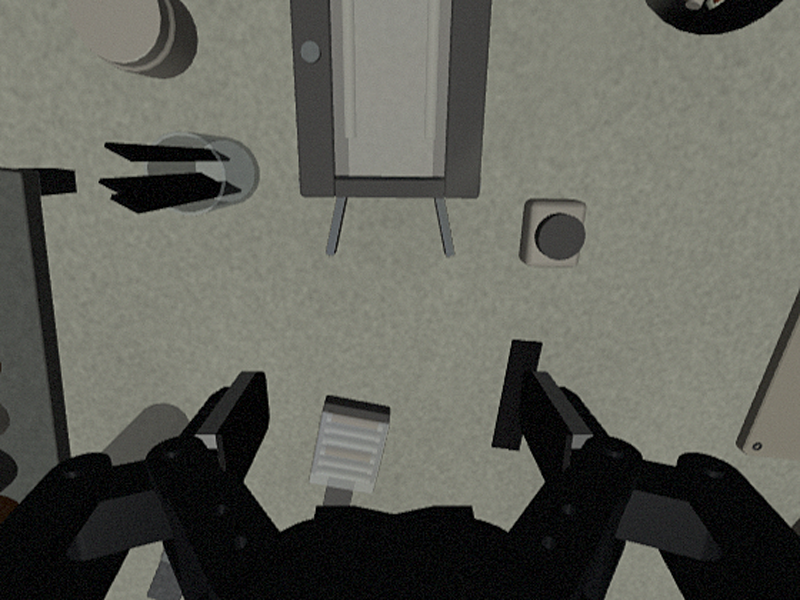

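Steriliser roof front corners are at about (301,195) and (479,196), with side edges running to (290,0) and (492,0). Rail tips are at (331,254) and (450,254). The carrier's box is visible below.

Run:
```python
from h import *
np.set_printoptions(precision=4,suppress=True)
m=dict(np.load("w2.npz"))
f=lambda a,z:ray(m,[((u+.5)*.7-.5,(v+.5)*.7-.5) for u,v in a],z)
s=f([(301,195.5),(480,196.5),(492,0),(290,0)],.102);print(s,np.linalg.norm(s[0]-s[1]),np.linalg.norm(s[2]-s[3]))
ang=lambda d:np.arctan2(d[1],d[0])
print("yaws",ang(s[3]-s[0]),ang(s[2]-s[1]),ang(s[1]-s[0])+np.pi/2, "mouth",(s[0]+s[1])/2)
i=f([(335,178),(445,178),(450,0),(328,0)],.102);print(np.linalg.norm(i[0]-i[1]),ang(i[3]-i[0]),ang(i[2]-i[1]),(i[0]+i[1])/2)
r=f([(331,254),(450,254)],.02);print(r,np.linalg.norm(r[0]-r[1]),r.mean(0),ang(r[1]-r[0])+np.pi/2)
r2=f([(342,198),(437,198)],.02);print(r2,np.linalg.norm(r2[0]-r2[1]),r2.mean(0))
j=f([(225,170)],.0);print("jar",j)
```

```text
[[ 0.5924 -0.1119  0.102 ]
 [ 0.4674 -0.1265  0.102 ]
 [ 0.4816 -0.2452  0.102 ]
 [ 0.6062 -0.2299  0.102 ]] 0.12590863133383445 0.12557303413851256
yaws -1.4545209317670136 -1.451691996413915 -1.4540571639889883 mouth [ 0.5299 -0.1192  0.102 ]
0.07645019634632985 -1.4480518135649167 -1.442349643378043 [ 0.5317 -0.1313  0.102 ]
[[ 0.578  -0.054   0.02  ]
 [ 0.4687 -0.0674  0.02  ]] 0.11004580237649741 [ 0.5233 -0.0607  0.02  ] -1.4487662853624137
[[ 0.5723 -0.1058  0.02  ]
 [ 0.4883 -0.1161  0.02  ]] 0.08454588667658579 [ 0.5303 -0.111   0.02  ]
jar [[ 0.6831 -0.1159  0.    ]]
```

Run:
```python
from h import *
np.set_printoptions(precision=4,suppress=True)
d=np.load("grip.npz");g=d["g"];yaw=float(d["yaw"])-.003
R=down(yaw)
bot.goto([*g,0.16],R)
bot.line_to([*g,0.041],vel=.12)
o=monitor.get_obs();print(o["time_s"],o["eef_pos"],o["force"])
bot.close_gripper()
o=monitor.get_obs();print(o["time_s"],o["eef_pos"],o["force"],o["finger_gap"],o["finger_force"])
M=np.array([0.530,-0.119]);u=np.array([np.cos(-1.453),np.sin(-1.453)])
p=M-u*(.07+.045+.175)
bot.line_to([*p,0.041],down(-1.453),vel=.1)
for i in range(3):
    bot.pause(.1);o=monitor.get_obs();print(o["time_s"],o["eef_pos"],p,o["force"],o["torque"],o["finger_gap"])
```

```text
7.2917 [0.5581 0.3244 0.0418] [-0.7001 -0.1819 -0.8622]
7.9333 [0.5578 0.3244 0.0412] [-0.1047  0.2205  2.0609] 0.01522215766029747 58.790114521980286
9.8583 [0.4958 0.1688 0.0411] [0.4959 0.169 ] [-1.2778 -0.343   7.5467] [0.0011 0.354  0.0015] 0.015177076864392958
9.9583 [0.4959 0.1688 0.0411] [0.4959 0.169 ] [-1.3851 -0.8433  8.5539] [ 0.0411  0.3278 -0.0276] 0.015136369990805561
10.0583 [0.4958 0.1688 0.0411] [0.4959 0.169 ] [-1.6238 -0.761   8.3606] [ 0.0042  0.3581 -0.0754] 0.015598014398435089
```

```bash
cat >> h.py <<'E'
YAW=-1.453
M=np.array([0.530,-0.119]);u=np.array([np.cos(YAW),np.sin(YAW)]);v=np.array([-u[1],u[0]])
R0=down(YAW)
def tgt(nose,lat=0): return M+u*(nose-.22)+v*lat
def sense(n=3,dt=.02):
    F=[]
    for _ in range(n):
        bot.pause(dt);o=monitor.get_obs();F.append(np.r_[o["force"],o["torque"]])
    F=np.mean(F,0);e=o["eef_pos"]
    return dict(t=o["time_s"],nose=(e[:2]-M)@u+.22,lat=(e[:2]-M)@v,fu=F[:2]@u,fv=F[:2]@v,fz=F[2],mz=F[5],gap=o["finger_gap"])
def show(s): print(" ".join(f"{k}={x*1000:.1f}" if k in("nose","lat","gap") else f"{k}={x:.2f}" for k,x in s.items()),flush=True)
E
python3 - <<'E'
from h import *
Z=.0414
bot.line_to([*tgt(-.07),Z],vel=.02);show(sense())
for n in np.arange(-.062,0.0001,.008):
    bot.line_to([*tgt(n),Z],vel=.06);s=sense();show(s)
    if s["fu"]<-8 or abs(s["fv"])>6: print("stop");break
E
```

```text
t=10.36 nose=-69.9 lat=-0.2 fu=1.59 fv=-1.31 fz=2.60 mz=0.05 gap=15.4
t=10.69 nose=-61.5 lat=-0.1 fu=0.64 fv=0.37 fz=-0.75 mz=0.03 gap=15.6
t=11.03 nose=-53.7 lat=-0.1 fu=0.19 fv=0.46 fz=-1.30 mz=0.03 gap=15.5
t=11.36 nose=-45.7 lat=-0.0 fu=0.16 fv=-0.21 fz=-1.82 mz=0.02 gap=15.2
t=11.69 nose=-37.7 lat=-0.0 fu=0.16 fv=0.25 fz=-1.28 mz=0.03 gap=15.1
t=12.03 nose=-29.7 lat=0.0 fu=0.37 fv=0.23 fz=-1.15 mz=0.03 gap=15.2
t=12.36 nose=-21.7 lat=-0.0 fu=0.72 fv=0.45 fz=-2.04 mz=0.03 gap=15.6
t=12.69 nose=-13.7 lat=0.0 fu=0.65 fv=-0.03 fz=-1.36 mz=0.02 gap=14.9
t=13.03 nose=-5.7 lat=0.0 fu=1.14 fv=0.51 fz=-1.77 mz=0.03 gap=14.9
```

Run:
```python
from h import *
Z=.0414
for n in np.arange(0,0.0461,.002):
    bot.line_to([*tgt(n),Z],vel=.03);s=sense(3);show(s)
    if s["fu"]<-11 or abs(s["fv"])>6: print("stop");break
```

```text
t=13.43 nose=0.1 lat=-0.0 fu=0.29 fv=-0.14 fz=-1.40 mz=0.01 gap=15.4
t=13.72 nose=2.1 lat=-0.0 fu=0.19 fv=-0.20 fz=-1.39 mz=0.04 gap=15.1
t=14.03 nose=4.1 lat=0.0 fu=0.09 fv=-0.33 fz=-1.30 mz=0.03 gap=15.2
t=14.32 nose=6.1 lat=-0.0 fu=0.92 fv=-0.14 fz=-0.95 mz=0.05 gap=15.5
t=14.62 nose=8.0 lat=0.0 fu=-1.77 fv=0.49 fz=-1.62 mz=0.01 gap=15.2
t=14.93 nose=9.9 lat=0.0 fu=-2.96 fv=-0.33 fz=-0.35 mz=-0.02 gap=15.4
t=15.22 nose=12.1 lat=0.0 fu=-2.56 fv=0.17 fz=-1.65 mz=0.00 gap=15.5
t=15.53 nose=14.1 lat=-0.0 fu=-2.55 fv=0.10 fz=-0.90 mz=-0.01 gap=15.1
t=15.82 nose=16.1 lat=-0.0 fu=-2.27 fv=0.12 fz=-0.67 mz=0.00 gap=15.5
t=16.12 nose=18.1 lat=0.0 fu=-2.47 fv=0.18 fz=-0.68 mz=-0.04 gap=15.4
t=16.43 nose=20.1 lat=-0.0 fu=-2.65 fv=0.01 fz=-1.56 mz=-0.00 gap=15.1
t=16.73 nose=22.1 lat=0.0 fu=-2.89 fv=-0.17 fz=-1.29 mz=-0.04 gap=15.4
t=17.02 nose=24.1 lat=0.0 fu=-2.98 fv=-0.25 fz=-1.57 mz=-0.02 gap=15.1
t=17.32 nose=26.1 lat=0.0 fu=-3.30 fv=0.12 fz=-0.64 mz=-0.07 gap=15.4
t=17.62 nose=28.1 lat=0.0 fu=-2.82 fv=-0.04 fz=-0.98 mz=-0.05 gap=15.4
t=17.93 nose=30.1 lat=-0.0 fu=-3.12 fv=0.23 fz=-1.36 mz=-0.04 gap=15.3
t=18.23 nose=32.1 lat=-0.0 fu=-3.46 fv=0.12 fz=-0.82 mz=-0.01 gap=15.5
t=18.52 nose=34.0 lat=-0.0 fu=-3.73 fv=-0.33 fz=-0.90 mz=-0.01 gap=15.1
t=18.82 nose=36.0 lat=-0.0 fu=-3.56 fv=0.40 fz=-0.81 mz=-0.05 gap=15.4
t=19.12 nose=38.0 lat=-0.0 fu=-3.26 fv=-0.06 fz=-1.07 mz=-0.04 gap=15.6
t=19.43 nose=40.0 lat=-0.0 fu=-3.15 fv=0.31 fz=-0.87 mz=-0.02 gap=15.6
t=19.73 nose=42.0 lat=0.0 fu=-4.05 fv=0.43 fz=-0.42 mz=-0.01 gap=15.5
t=20.02 nose=44.0 lat=0.0 fu=-4.13 fv=0.03 fz=-0.66 mz=-0.05 gap=15.1
t=20.32 nose=46.0 lat=-0.0 fu=-3.86 fv=0.15 fz=-1.18 mz=-0.05 gap=15.4
```

Run:
```python
from h import *
Z=.0414
for n in list(np.arange(.054,.127,.008))+list(np.arange(.128,.1461,.0015)):
    bot.line_to([*tgt(n),Z],vel=.05 if n<.127 else .025);s=sense(3);show(s)
    if s["fu"]<-11 or abs(s["fv"])>6: print("stop");break
```

```text
t=20.68 nose=54.6 lat=0.0 fu=1.09 fv=0.47 fz=-2.26 mz=0.06 gap=15.5
t=21.04 nose=62.4 lat=-0.0 fu=0.60 fv=0.32 fz=-2.21 mz=0.06 gap=15.2
t=21.40 nose=70.2 lat=0.0 fu=1.10 fv=-0.16 fz=-2.15 mz=0.07 gap=15.3
t=21.76 nose=78.2 lat=-0.0 fu=0.39 fv=0.21 fz=-2.39 mz=0.04 gap=15.4
t=22.12 nose=86.2 lat=-0.0 fu=0.78 fv=0.22 fz=-1.98 mz=0.04 gap=15.3
t=22.48 nose=94.2 lat=-0.0 fu=0.73 fv=0.16 fz=-3.13 mz=0.07 gap=15.4
t=22.83 nose=102.2 lat=0.0 fu=0.57 fv=0.15 fz=-2.63 mz=0.05 gap=15.5
t=23.19 nose=110.3 lat=0.0 fu=0.74 fv=0.47 fz=-2.91 mz=0.02 gap=15.3
t=23.55 nose=118.3 lat=-0.0 fu=1.02 fv=-0.12 fz=-3.20 mz=0.07 gap=15.5
t=23.91 nose=126.3 lat=-0.0 fu=0.33 fv=0.36 fz=-3.21 mz=0.07 gap=15.0
t=24.21 nose=127.8 lat=-0.0 fu=-3.36 fv=-0.35 fz=-2.03 mz=0.07 gap=15.4
t=24.51 nose=129.4 lat=-0.0 fu=-3.98 fv=0.06 fz=-1.36 mz=0.01 gap=15.5
t=24.81 nose=131.1 lat=-0.0 fu=-2.65 fv=0.43 fz=-1.66 mz=0.03 gap=15.8
t=25.11 nose=132.6 lat=0.0 fu=-2.25 fv=0.15 fz=-1.92 mz=0.04 gap=15.4
t=25.41 nose=134.2 lat=-0.0 fu=-2.46 fv=-0.18 fz=-2.03 mz=0.03 gap=14.9
t=25.71 nose=135.6 lat=0.0 fu=-2.61 fv=0.08 fz=-1.63 mz=0.04 gap=15.3
t=26.01 nose=137.1 lat=-0.0 fu=-2.00 fv=-0.00 fz=-1.61 mz=0.03 gap=15.5
t=26.31 nose=138.6 lat=-0.0 fu=-2.59 fv=0.33 fz=-2.21 mz=0.03 gap=15.2
t=26.61 nose=140.5 lat=0.2 fu=0.24 fv=0.36 fz=-1.82 mz=-0.02 gap=15.5
t=26.91 nose=141.7 lat=0.1 fu=0.13 fv=-0.04 fz=-1.61 mz=0.02 gap=15.1
t=27.21 nose=143.1 lat=0.0 fu=0.25 fv=0.09 fz=-2.42 mz=0.03 gap=15.0
t=27.51 nose=144.6 lat=0.0 fu=0.46 fv=-0.22 fz=-1.36 mz=0.03 gap=15.3
t=27.81 nose=146.1 lat=-0.0 fu=0.56 fv=-0.08 fz=-1.40 mz=-0.00 gap=14.8
```

The flap dropped at nose ≈ 140 mm, as predicted from contact at 8 mm. I'm drawing it back, expecting the catch at about 98–101 mm.

Run:
```python
from h import *
Z=.0414
bot.pause(.3)
for n in list(np.arange(.136,.1079,-.007))+list(np.arange(.107,.09,-.001)):
    bot.line_to([*tgt(n),Z],vel=.03 if n>.1075 else .012);s=sense(3);show(s)
    if s["fu"]>4.5 or abs(s["fv"])>6: print("stop");break
```

```text
t=28.64 nose=135.7 lat=-0.0 fu=-0.13 fv=-0.39 fz=-1.32 mz=-0.02 gap=15.2
t=29.07 nose=128.8 lat=-0.0 fu=0.04 fv=-0.28 fz=-1.02 mz=-0.01 gap=15.3
t=29.51 nose=121.8 lat=-0.0 fu=-0.93 fv=-0.01 fz=-0.63 mz=-0.01 gap=15.3
t=29.94 nose=114.8 lat=-0.0 fu=-0.18 fv=0.48 fz=-0.95 mz=-0.04 gap=15.4
t=30.38 nose=107.8 lat=-0.0 fu=-0.00 fv=0.25 fz=-1.10 mz=-0.04 gap=15.3
t=30.68 nose=107.0 lat=0.0 fu=-1.00 fv=0.20 fz=-1.00 mz=-0.02 gap=15.9
t=30.98 nose=106.0 lat=-0.0 fu=-0.21 fv=-0.28 fz=-0.90 mz=0.00 gap=15.5
t=31.27 nose=104.9 lat=-0.0 fu=-0.01 fv=-0.63 fz=-1.28 mz=-0.04 gap=15.3
t=31.57 nose=103.9 lat=-0.0 fu=-0.53 fv=0.32 fz=-1.52 mz=-0.01 gap=15.8
t=31.88 nose=102.9 lat=-0.0 fu=-0.66 fv=0.32 fz=-1.34 mz=-0.01 gap=15.5
t=32.17 nose=101.9 lat=-0.0 fu=-0.50 fv=0.37 fz=-1.35 mz=0.00 gap=15.6
t=32.48 nose=100.9 lat=-0.0 fu=-0.26 fv=0.40 fz=-1.00 mz=-0.01 gap=15.4
t=32.77 nose=100.6 lat=0.2 fu=5.40 fv=0.41 fz=-3.07 mz=-0.09 gap=15.3
stop
```

Run:
```python
from h import *
Z=.0414
n=.100; t8=None
while True:
    s=sense(4,.025);show(s)
    if abs(s["fu"]-8.3)<1.2 and t8 is None: t8=s["t"]
    if (t8 and s["t"]-t8>2.0) or s["fu"]>13 or s["nose"]<.094: break
    e=8.3-s["fu"]
    if abs(e)>.6:
        n-=np.clip(e*.00006,-.0002,.0002); bot.line_to([*tgt(n),Z],vel=.01)
```

```text
t=32.88 nose=100.6 lat=0.2 fu=5.49 fv=0.75 fz=-3.02 mz=-0.08 gap=15.4
t=33.23 nose=100.5 lat=0.2 fu=5.96 fv=0.79 fz=-3.24 mz=-0.08 gap=15.2
t=33.58 nose=100.5 lat=0.2 fu=6.54 fv=0.54 fz=-3.19 mz=-0.07 gap=15.4
t=33.92 nose=100.4 lat=0.3 fu=6.60 fv=0.79 fz=-4.07 mz=-0.09 gap=15.1
t=34.27 nose=100.4 lat=0.3 fu=7.44 fv=0.90 fz=-4.03 mz=-0.12 gap=15.5
t=34.62 nose=100.4 lat=0.3 fu=7.67 fv=0.69 fz=-4.06 mz=-0.10 gap=15.4
t=34.98 nose=100.4 lat=0.3 fu=7.66 fv=0.82 fz=-4.32 mz=-0.11 gap=15.6
t=35.33 nose=100.4 lat=0.3 fu=8.09 fv=0.95 fz=-4.03 mz=-0.13 gap=15.1
t=35.42 nose=100.4 lat=0.3 fu=8.39 fv=0.56 fz=-4.45 mz=-0.15 gap=15.4
t=35.52 nose=100.4 lat=0.3 fu=7.98 fv=1.02 fz=-4.30 mz=-0.13 gap=15.5
t=35.62 nose=100.4 lat=0.3 fu=7.71 fv=0.88 fz=-4.44 mz=-0.10 gap=14.8
t=35.73 nose=100.4 lat=0.3 fu=8.12 fv=1.23 fz=-3.95 mz=-0.12 gap=15.6
t=35.83 nose=100.4 lat=0.3 fu=8.38 fv=1.17 fz=-4.17 mz=-0.12 gap=15.2
t=35.92 nose=100.4 lat=0.2 fu=8.75 fv=0.56 fz=-4.47 mz=-0.11 gap=15.6
t=36.02 nose=100.4 lat=0.2 fu=8.96 fv=1.17 fz=-3.88 mz=-0.13 gap=15.5
t=36.38 nose=100.4 lat=0.2 fu=8.07 fv=0.83 fz=-3.55 mz=-0.12 gap=14.9
```

Run:
```python
from h import *
import cv2
bot.pause(1.0);show(sense(4))
e=monitor.get_obs()["eef_pos"]
bot.line_to([*tgt(.1006),.0412],vel=.01);show(sense())
bot.open_gripper();show(sense())
bot.line_to([*tgt(.1006),.20],vel=.12);
bot.line_to([*tgt(.085),.24],vel=.12);bot.pause(.2)
im=optics.read_camera("wrist");cv2.imwrite("pics/w3.png",cv2.resize(im[:,:,::-1],(800,600)))
show(sense())
```

```text
t=37.44 nose=100.4 lat=0.3 fu=8.28 fv=1.16 fz=-3.53 mz=-0.10 gap=15.4
t=37.77 nose=100.6 lat=-0.0 fu=2.58 fv=0.48 fz=-2.24 mz=-0.02 gap=15.4
t=38.50 nose=100.6 lat=0.0 fu=-0.60 fv=-0.47 fz=-0.34 mz=-0.01 gap=85.4
t=40.78 nose=85.1 lat=-0.2 fu=-0.31 fv=-0.17 fz=-0.00 mz=0.03 gap=85.3
```

View pics/w3.png

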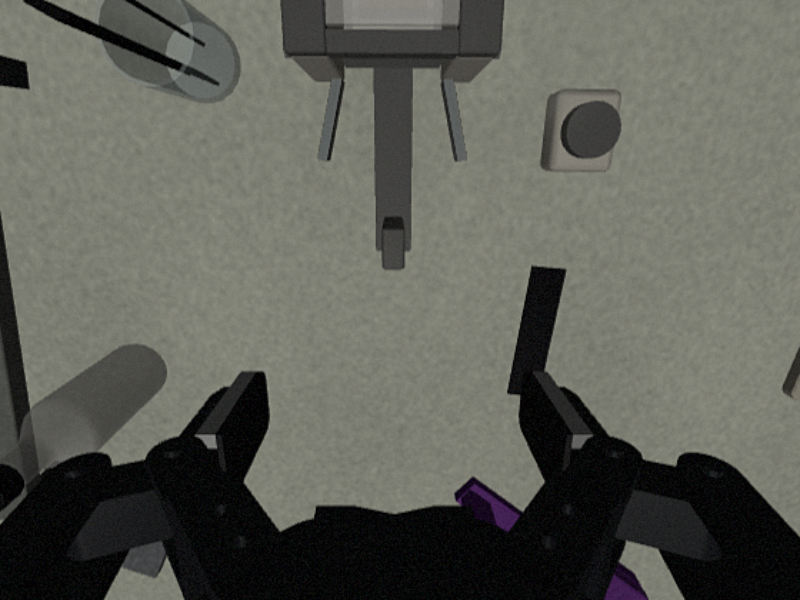

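The picture shows the box inside the steriliser and only the tongue out of the mouth (columns 375–411). The handle stands free at (393,243), and the bystanders look undisturbed. I'm handing it in.

```bash
python3 -c "
from bench import bot
print(bot.finish_job())"
```

```text
the job is handed in; nothing more can be done
None
```

The carrier's box is inside the steriliser, caught behind the shut flap; a tug of about 8 N held for about 2 s confirmed it, then I let go and handed the job in at about 41 s, with no judging result returned.

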